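# Grease a propeller-shaft universal joint with a push-type grease gun

### The arm

A 6-joint arm with a two-finger parallel gripper is mounted at the origin on the work surface. World frame = base frame: x ahead of the robot, y to its left, z up, the work surface at z = 0. Lengths are in mm, angles in rad, forces in N, time in s.
With the tool pointing down it reaches from about 300 to 775 mm from the base axis. Payload 14.6 kg.
Tool frame: the origin (TCP) lies at the very end of the fingers, on their centre line; the grasp point (between the pads) lies 19 mm behind it (manip.grip_point_offset is the distance from the TCP to the grasp point, in mm); z points along the fingers, y is the line along which they close (so a half turn about z gives the same grasp; the last joint's range is limited). The gripper opens to 94 mm and grips with 3 to 60 N. Pads are 16 mm wide; open, the fingers measure 119 mm over their backs; the gripper's body (75 mm by 177 mm) begins 78 mm behind the grasp point.
Start: joints at [-1.199, 0.3, 1.521, -0, 1.321, -0.067], TCP at [233.661, -497.887, 205.446] pointing down, gripper open.
Joint ranges: [-3.03, 3.03], [-0.79, 2.21], [0.23, 2.52], [-1.04, 4.18], [0, 3.07], [-2.55, 2.55]. Speed limits (rad/s): [2.22, 2.22, 2.57, 3.14, 3.14, 3.14].

### API

Orientations are given as [roll, pitch, yaw] about the fixed x, y, z axes, in that order (R = Rz(yaw) Ry(pitch) Rx(roll)).
In Python, from cell import telemetry, eyes, manip gives the robot as it stands.
- The arm moves only by the tool play_rows, never from a script. Its arguments are lists of equal length, an entry for each row: "translation": the shift along the world's x, y, z in m, a list of three; "yaw": the turn about the world's z in rad. A call has 1 to 12 rows; each row is the pose to reach, as a shift and turn from the pose commanded when the call began; what a row does not reach only later rows make up. A row lasts 1/8 s, in which the tool goes at most 62.5 mm and 10.7 degrees, less where a joint would pass 70% of its speed; a pose out of reach is approached as far as the arm can. A call with a gripper value outside its range is refused whole. "hand" is the opening, from 0 (shut) to 1 (fully open), set as the call begins (left out, the last holds). The fingers move at their own pace and stop on an object; "force" is the grip in N (left out, the last holds). Time passes only in rows, so rows that repeat a pose let the fingers close. It gives the time, the measured TCP pose, the force, the opening and the grip force at its end, in the units of the state.
- telemetry.read_state(): the state, without advancing time (a new reading comes with each control period).
- eyes.camera(name): name is "scene" or "top" or "wrist"; returns a dict with "pixels" (400x640x3 uint8, red, green, blue), "fx", "fy", "cx", "cy" (pixels), "cam_to_world" (4x4, takes a point from camera to world coordinates); the wrist camera has in their place "T_tool_cam" (4x4, takes a point from camera to tool coordinates, whose origin is the TCP and whose axes are the flange's). Camera axes: x right, y up, looking along -z (the intrinsics and any distortion apply to the point x, -y, -z); pixel columns grow to the right and rows downward; lengths in mm; the calibration is good to about 2 mm. A picture is of the moment at which its call begins: read the wrist's pose just before it. There is no depth.
- manip.sign_off(): hands the job in; it is judged then, once.
The state is a dict: "clock": time; "joints": joint angles; "qd": joint speeds; "effort": joint torques, N m; "eef_pos": TCP position; "eef_rot": TCP orientation; "wrist_force": force on the tool from outside, world axes, zero at the start; "moment": the same for the moment, N m; "finger_gap": finger opening in mm; "finger_force": force on a finger pad.
Only numpy, scipy, OpenCV 4.12 (cv2) and the standard library are available. Lean on these libraries where they do the work, as an engineer would, in place of code of your own. Each camera call takes 0.05 s, during which the arm holds its last target. There are 200 camera calls.

### The job

Fold the flange yoke of the clamped propeller shaft down to about 40 degrees below the shaft line, so that the grease nipple on the joint's cross comes clear of the fixed yoke. Then take the grease gun out of the tool block, press its coupler squarely, without ramming it, onto the nipple until it snaps on, and push the gun on against its spring until the nozzle has slid most of its stroke into the barrel. Keep it pressed like that for two seconds and finish while still holding it there: do not let go or ease off; leave the other things on the bench alone.

Things in the scene. Friction and masses are not known exactly. Their poses are not given: they have to be found in the camera images.
- cross (a joint): Fold of the universal joint, rad: 0 with the flange yoke in line with the shaft, growing as the flange end goes down; 0.70 is 40 degrees. A stiff rubbing joint (about 0.9 N m) that stays where it is put, stops at -0.35 and 1.0.
- cross_centre (a point): Centre of the joint's cross, 115 mm above the bench on the shaft axis. Its frame turns with the fold: y along the flange yoke (away from the shaft), x the level fold axis, away from the side the nipple leans to, z square to both, up at fold 0. The shaft, a 63 mm tube, runs 295 mm to -y in two saddles 130 mm wide. Fixed ears at -x and +x: 38 mm high, outer faces 41 mm out.
- propshaft: End of a steel propeller shaft clamped to the bench, with the universal joint it carries. Origin on the bench under the joint's centre; y along the shaft towards the flange, x away from the side the nipple leans to.
- flange_top (a point): Top of the round flange's rim (96 mm diameter, 11 mm thick, axis along the flange yoke), mid-thickness: 56.5 mm along y and 48 mm along z of cross_centre's frame. Press here from above to fold the yoke (10 to 20 N). The flange yoke also swivels sideways up to 0.3 rad on stiff bearings about the cross's z, which does not move the nipple.
- nipple (a point): Brass grease nipple in the cross. Origin at its tip, 35.5 mm from cross_centre; z points out along it, in line with cross_centre. Head 6.5 mm diameter, 5.5 mm long, on a 4.8 mm neck; 12 mm hexagon from 12.5 mm behind the tip. Turns with the fold: at 0 it points back low over the shaft and the gun would hit the fixed yoke, at 40 degrees it leans 33 degrees from vertical.
- rack: Wooden tool block 75 x 180 x 80 mm high, fixed, with two 20 mm holes 72 mm deep, 90 mm apart along its y. Origin under its centre. The gun stands in one hole, a screwdriver in the other.
- gun: Push-type grease gun, 0.5 kg, standing nose down in the tool block: a nozzle tube with a coupler at its nose, and a barrel that slides on the tube. Origin on the axis at the barrel's lower end, level with the block's top (it stays with the nozzle); z runs up the gun, away from the nose. The coupler's mouth is 62 mm below the origin.
- barrel (a joint): How far the barrel has been pushed down over the nozzle tube against its spring, m: 0 nozzle right out, 0.015 fully in. The spring takes 8 N to start and 18 N fully in.
- coupler_mouth (a point): Centre of the coupler's open end, a steel coupler 15.5 mm diameter and 34 mm long with four spring jaws, its mouth flared to 12 mm and its bore 7.4 mm. z as the gun's (from the mouth into the gun). The jaws snap over the nipple's head at about 5 N, before the spring gives.
- coupler_seat (a point): Bottom of the coupler's bore, 10.7 mm in from the mouth: the nipple's tip sits here once the jaws have snapped. z as the gun's; squarely on means this z and the nipple's z are parallel.
- screwdriver: Screwdriver with a 31 mm wooden handle, standing in the other hole, its handle 98 mm above the block. Bystander.
- tub: Closed grey plastic tub with a white lid, 85 mm diameter, 101 mm high. Bystander.
- wrench: Spanner 190 mm long, lying flat. Bystander.
- carton: Cardboard parts carton 160 x 220 x 100 mm. Bystander.
- barrel_grip (a point): Where to grip the gun's barrel: on its axis, 94 mm above its lower end and 24 mm below its top. The barrel is round aluminium, 32 mm diameter (35 mm at its foot collar), 118 mm long. Its z is the gun's z; it moves down with the barrel as the gun is pushed.
There are look-alikes about, which are no part of the job. There is more than one size of the rack; the one meant has the size given above.

How it is judged (in metres and radians):
On the way, in this order (a step that is already met when the one before it is completed fails the run):
1. the flange yoke is folded down to about 40 degrees (32 to 48) and stays there (value of joint cross between 0.56 and 0.84 rad and velocity of joint cross between -0.05 and 0.05 rad/s), for 0.3 s.
2. the gun is lifted out of the tool block in the gripper (z of coupler_mouth in the frame of rack above 0.082 m and contact force between the fingers and gun above 2 N), for 0.1 s.
3. the coupler is snapped squarely on the nipple and the gun is kept pushed against its spring (distance between coupler_seat and nipple below 0.0025 m and angle between the z axis of gun and the z axis of nipple, either way round below 0.14 rad and value of joint barrel above 0.009 m), for 1.5 s.
At the end, for the whole second after the job is handed in: The gripper still holds the gun, at rest, pressed on the nipple: nipple tip within 2.5 mm of the coupler's seat, gun and nipple in line within 8 degrees, nozzle pushed in more than 9 of its 15 mm, more than 4 N on the joint, the fold still between 0.56 and 0.84 rad (32 to 48 degrees) (all of step 3 and contact force between gun and propshaft above 4 N and contact force between the fingers and gun above 4 N and contact force between gun and rack below 0.5 N and value of joint cross between 0.56 and 0.84 rad and linear speed of gun below 0.02 m/s); the arm keeps its last pose, push and grip.
It fails at once if the gun is rammed onto the joint (over 60 N) (contact force between gun and propshaft above 60 N).
It fails at once if a bystander is disturbed (moved over 30 mm) (distance of any of screwdriver, tub, wrench, carton from where it was at the start of the episode above 0.03 m).
It also fails if it takes over 58 s, if anything falls off the work surface, if the arm or the gripper's body presses on something with over 40 N, if the wrist force passes 120 N, or if a joint passes its speed limit or range.

## Working session

There is one attempt and no reset: what is moved stays moved. The work goes in short steps, Python scripts to look and compute and a tool call to move; the robot and the scene stay as the last step left them, time stands still between calls to the robot, and variables do not carry over. Pictures are saved under pics/ and viewed, at most 10 in all, crops included, and the job is handed in when it is done.

Besides the shell and the picture viewer there is one more tool, called as name(argument=value, ...), one argument or row to a line, values as JSON. play_rows: Moves the arm, as the interface text tells. Its arguments: {"type":"object","properties":{"translation":{"type":"array","items":{"type":"array","items":{"type":"number"}}},"yaw":{"type":"array","items":{"type":"number"}},"hand":{"type":"number"},"force":{"type":"number"}},"required":["translation","yaw"]}

```bash
ls; mkdir -p pics; cat > h.py <<'E'
import numpy as np, cv2
from cell import telemetry, eyes, manip
from scipy.spatial.transform import Rotation as R
def shot(n):
    s=telemetry.read_state(); c=eyes.camera(n)
    if 'cam_to_world' in c: T=np.array(c['cam_to_world'])
    else:
        W=np.eye(4); W[:3,:3]=R.from_euler('xyz',s['eef_rot']).as_matrix(); W[:3,3]=s['eef_pos']; T=W@np.array(c['T_tool_cam'])
    c['T']=T; return c
def save(c,f,crop=None,k=1):
    im=np.array(c['pixels'])[:,:,::-1]
    if crop: x0,y0,x1,y1=crop; im=im[y0:y1,x0:x1]
    cv2.imwrite('pics/'+f,cv2.resize(im,None,fx=k,fy=k,interpolation=cv2.INTER_CUBIC))
def ray(c,u,v):
    d=c['T'][:3,:3]@np.array([(u-c['cx'])/c['fx'],-(v-c['cy'])/c['fy'],-1.]); return c['T'][:3,3],d/np.linalg.norm(d)
def onz(c,u,v,z):
    o,d=ray(c,u,v); return o+d*(z-o[2])/d[2]
def tri(rs):
    A=sum(np.eye(3)-np.outer(d,d) for o,d in rs); b=sum((np.eye(3)-np.outer(d,d))@o for o,d in rs)
    p=np.linalg.solve(A,b); return p,[np.linalg.norm((np.eye(3)-np.outer(d,d))@(p-o)) for o,d in rs]
def proj(c,p):
    q=np.linalg.inv(c['T'])@np.append(p,1); return c['cx']+c['fx']*q[0]/-q[2], c['cy']-c['fy']*q[1]/-q[2]
E
python3 - <<'E'
from h import *
import pickle
a=shot('scene');b=shot('top');w=shot('wrist')
pickle.dump((a,b,w),open('s0.pkl','wb'))
im=np.vstack([a['pixels'],b['pixels']])
for c,n in((a,'a'),(b,'b')): save(c,n+'.png',None,1.25); print({k:v for k,v in c.items() if k!='pixels'})
print({k:v for k,v in w.items() if k!='pixels'})
print(telemetry.read_state())
E
```

```text
pics
{'fx': 362.13769091186, 'fy': 362.13769091186, 'cx': 321.5459914733649, 'cy': 197.13646351866333, 'cam_to_world': array([[-8.69810363e-02, -5.64104941e-01,  8.21108954e-01,
         1.34791662e+03],
       [ 9.95988016e-01, -6.66399384e-02,  5.97242924e-02,
         8.75712661e+01],
       [ 2.10278817e-02,  8.23009559e-01,  5.67638172e-01,
         7.10601951e+02],
       [ 0.00000000e+00,  0.00000000e+00,  0.00000000e+00,
         1.00000000e+00]]), 'T': array([[-8.69810363e-02, -5.64104941e-01,  8.21108954e-01,
         1.34791662e+03],
       [ 9.95988016e-01, -6.66399384e-02,  5.97242924e-02,
         8.75712661e+01],
       [ 2.10278817e-02,  8.23009559e-01,  5.67638172e-01,
         7.10601951e+02],
       [ 0.00000000e+00,  0.00000000e+00,  0.00000000e+00,
         1.00000000e+00]])}
{'fx': 487.01164857530506, 'fy': 487.01164857530506, 'cx': 321.83104639288337, 'cy': 191.85496588736584, 'cam_to_world': array([[ 2.06434167e-02,  9.97462294e-01, -6.81382588e-02,
         4.23223500e+02],
       [-9.99440699e-01,  1.87949055e-02, -2.76593686e-02,
         1.31860648e+01],
 
[... 1305 characters left out ...]
.00000000e+00]])}
{'clock': 0.15, 'joints': array([-1.19858715e+00,  3.00365475e-01,  1.52140130e+00,  2.90820546e-05,
        1.32068930e+00, -6.65837765e-02]), 'qd': array([ 0.00133272, -0.00184221, -0.00313672,  0.00130482, -0.00081594,
       -0.00119366]), 'effort': array([ 1.82801406e-03, -5.31958580e+01, -3.52820528e+01,  7.08735315e-02,
        2.35798722e-02, -7.92931928e-05]), 'eef_pos': array([ 233.61173029, -497.7196839 ,  205.02032286]), 'eef_rot': array([-3.14073302e+00, -8.55559556e-05,  4.38785709e-01]), 'wrist_force': array([ 0.70387193, -0.52682238, -0.13256174]), 'moment': array([ 0.04085571, -0.025967  ,  0.04851287]), 'finger_force': 0.0, 'finger_gap': 94.11666080081629}
```

View pics/a.png

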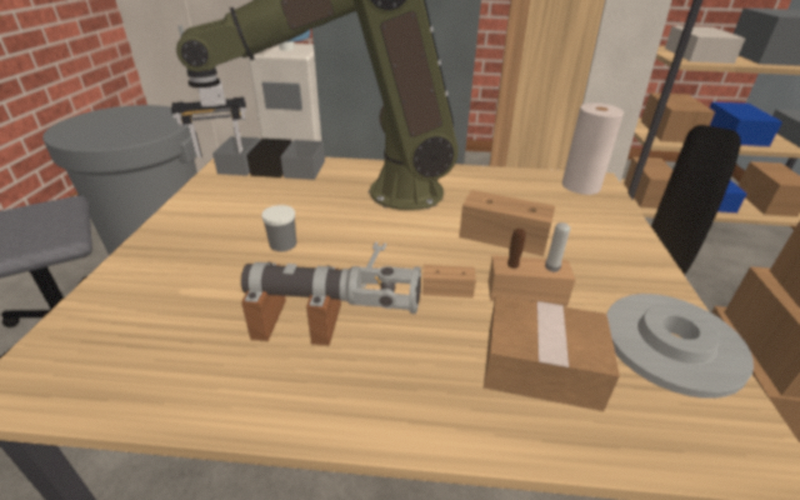

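View pics/b.png

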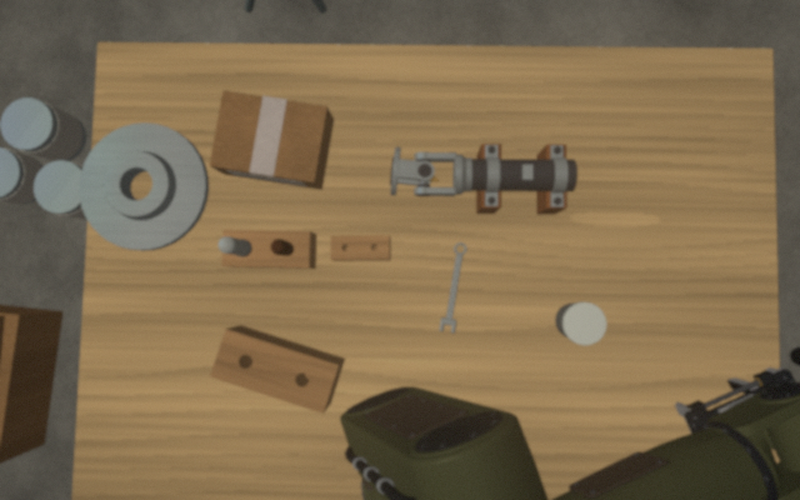

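The scene view shows the propshaft at about (330,285) with its flange at (415,290), and the gun (grey) at (560,245) and screwdriver (dark) at (517,245) in their block. The top view shows the joint at (426,172), flange at (397,172), tube to (575,174), gun top at (228,245) and screwdriver at (282,247).

```bash
python3 - <<'E'
from h import *
import pickle
a,b,w=pickle.load(open('s0.pkl','rb'))
k=1.25
for n,u,v,z in (('cross',426,172,115),('shaft end',574,175,115),('flange top',397,172,163),('flange mid',397,172,115),('gun top',228,245,198),('sd',284,246,178),('tub',585,324,101),('rackBL',222,267,80),('rackTL',224,232,80),('rackTR',315,233,80),('rackBR',313,267,80)):
    print(n,onz(b,u/k,v/k,z).round(0))
print('scene flange top',onz(a,417/k,268/k,163), 'gun top',onz(a,562/k,226/k,198))
print('tri gun',tri([ray(b,228/k,245/k),ray(a,562/k,226/k)]))
save(b,'c.png',(300,105,470,180),4)
E
```

```text
cross [642.   2. 115.]
shaft end [ 640. -291.  115.]
flange top [632.  58. 163.]
flange mid [641.  60. 115.]
gun top [484. 368. 198.]
sd [485. 268. 178.]
tub [ 347. -316.  101.]
rackBL [445. 416.  80.]
rackTL [517. 414.  80.]
rackTR [518. 227.  80.]
rackBR [449. 228.  80.]
scene flange top [627.82337615  66.4364683  163.        ] gun top [488.16991244 371.23208698 198.        ]
tri gun (array([484.38995035, 370.55014564, 195.29846643]), [np.float64(1.9567055163299885), np.float64(1.9567055163299503)])
```

View pics/c.png

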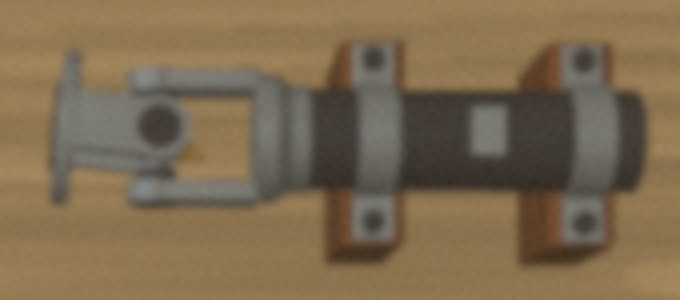

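The crop shows the brass nipple at about (193,153) in it, leaning to −x (towards the robot) and back over the shaft. The joint is at (160,125) and the flange at (65,125). The shaft runs along world −y.

play_rows(
  translation=[
    [0,0,0.06],
    [0.03,0.04,0.12],
    [0.06,0.08,0.125],
    [0.1,0.13,0.125],
    [0.14,0.18,0.125],
    [0.18,0.23,0.125],
    [0.22,0.29,0.125],
    [0.26,0.34,0.125],
    [0.3,0.39,0.125],
    [0.33,0.44,0.125],
    [0.36,0.49,0.125],
    [0.4,0.54,0.125],
  ],
  yaw=[-0.04,-0.08,-0.12,-0.16,-0.2,-0.24,-0.28,-0.32,-0.36,-0.4,-0.44,-0.44],
  hand=0,
)

```text
clock: 1.65
eef_pos: [628.1, 36.1, 330.5]
eef_rot: [3.142, -0.0, -0.002]
wrist_force: [-0.2, 0.0, 0.7]
finger_gap: 0.6
finger_force: 0.0
```

```bash
python3 - <<'E'
from h import *
import pickle
s=telemetry.read_state();print(s['clock'],s['joints'].round(2),s['eef_pos'],s['eef_rot'])
w=shot('wrist');pickle.dump(w,open('w1.pkl','wb'));save(w,'w1.png',None,1.25)
for p in((642,2,115),(632,58,163)): print(proj(w,np.array(p,float)))
E
```

```text
1.65 [-0.    0.43  1.06 -0.    1.65  1.57] [628.12758398  36.13647968 330.49953947] [ 3.14154654e+00 -9.73140955e-05 -1.50221455e-03]
(np.float64(349.48820871501573), np.float64(163.67726657451325))
(np.float64(303.72010670111354), np.float64(178.64197353778334))
```

View pics/w1.png

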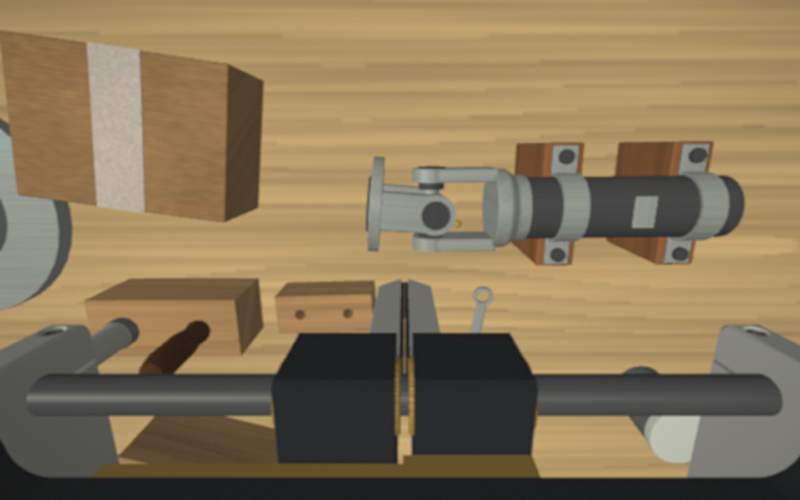

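The wrist view shows the flange at (376,203), spanning rows 157–250. The cross's cap is at (436,215), the brass nipple at (458,224), and the tube's centreline runs from (540,208) to (735,205).

```bash
python3 - <<'E'
from h import *
import pickle
a,b,_=pickle.load(open('s0.pkl','rb'));w=pickle.load(open('w1.pkl','rb'))
W=lambda u,v:ray(w,u/1.25,v/1.25)
B=lambda u,v:ray(b,300+u/4,105+v/4)
for n,p,q in (('cap',(436,215),(160,125)),('flange farrim',(377,158),(73,52)),('flange nearrim',(375,250),(58,200)),('nipple tip',(459,224),(194,155)),('label',(645,212),(490,130)),('earfar end',(430,175),(145,80)),('earnear',(430,240),(145,190))):
    print(n,tri([W(*p),B(*q)]))
s=telemetry.read_state();print(s['eef_pos'])
# brass mask
for c in(w,b):
    h=cv2.cvtColor(np.array(c['pixels']),cv2.COLOR_RGB2HSV)
    print([p for p in [(352+i,165+j,*h[165+j,352+i]) for j in range(12) for i in range(22)] if p[3]>110 and 15<p[2]<30][:20] if c is w else '')
E
```

```text
cap (array([637.98739172,   5.10696374, 152.78000014]), [np.float64(0.7328039101656858), np.float64(0.7328039101656841)])
flange farrim (array([688.80238335,  60.54827348, 123.0294611 ]), [np.float64(1.5493703660627622), np.float64(1.5493703660627758)])
flange nearrim (array([595.82998276,  66.11161261, 122.72508091]), [np.float64(0.2277621787085298), np.float64(0.22776217870851292)])
nipple tip (array([624.39722724, -18.1123921 , 130.23656803]), [np.float64(1.183701437732061), np.float64(1.1837014377321198)])
label (array([ 639.44329952, -194.98435966,  144.15593942]), [np.float64(0.48116441037314917), np.float64(0.48116441037318675)])
earfar end (array([672.12813319,  12.02589396, 123.17502001]), [np.float64(2.0007720788960843), np.float64(2.0007720788960746)])
earnear (array([604.40496598,  10.5901731 , 115.73211424]), [np.float64(2.1290304055834044), np.float64(2.129030405583432)])
[630.54492235  41.43751461 328.17861262]
[(365, 176, np.uint8(19), np.uint8(111), np.uint8(156)), (366, 176, np.uint8(19), np.uint8(118), np.uint8(155)), (367, 176, np.uint8(19), np.uint8(114), np.uint8(156))]
```

play_rows(
  translation=[
    [0.008,0.028,-0.06],
    [0.008,0.028,-0.11],
    [0.008,0.028,-0.145],
    [0.008,0.028,-0.16],
    [0.008,0.028,-0.168],
    [0.008,0.028,-0.176],
    [0.008,0.028,-0.184],
    [0.008,0.028,-0.192],
    [0.008,0.028,-0.2],
    [0.008,0.028,-0.206],
    [0.008,0.028,-0.211],
    [0.008,0.028,-0.211],
  ],
  yaw=[0,0,0,0,0,0,0,0,0,0,0,0],
)

```text
clock: 3.2
eef_pos: [637.4, 69.3, 124.0]
eef_rot: [-3.131, -0.008, 0.002]
wrist_force: [0.6, 42.5, 14.8]
finger_gap: 0.3
finger_force: 18.3
```

play_rows(
  translation=[
    [0,0,0],
    [0,0,0],
    [0,0,0],
  ],
  yaw=[0,0,0],
)

```text
clock: 3.58
eef_pos: [637.4, 69.3, 124.0]
eef_rot: [-3.131, -0.008, 0.002]
wrist_force: [-0.0, 42.2, 16.1]
finger_gap: 0.4
finger_force: 18.5
```

```bash
python3 - <<'E'
from h import *
import pickle
w=shot('wrist');a=shot('scene');pickle.dump((w,a),open('w2.pkl','wb'))
A=np.array(a['pixels'])[170:290,180:350];A=cv2.resize(A,None,fx=3,fy=3,interpolation=cv2.INTER_CUBIC)
W=cv2.resize(np.array(w['pixels']),(510,360*1))
W=cv2.resize(np.array(w['pixels'])[100:300,220:440],(396,360))
cv2.imwrite('pics/d.png',np.hstack([A[:, :400],W])[:,:,::-1])
E
```

```text
(no output)
```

View pics/d.png

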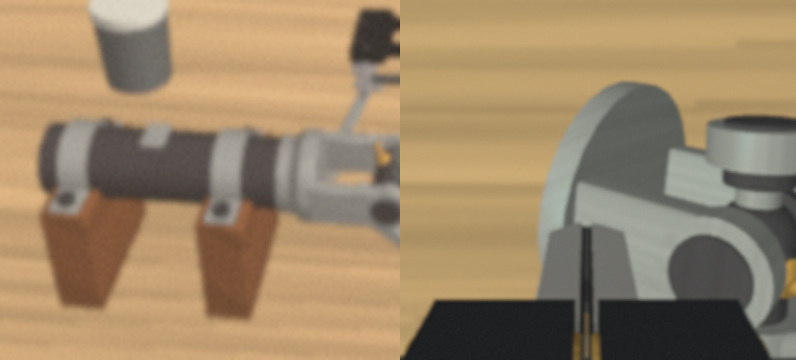

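The left part shows the joint folded. The right part (wrist) shows the flange tilted, with its inner face up at (650,150) and the fingers on its rim at (587,230). I'll ease the side load and press slightly further.

play_rows(
  translation=[
    [0,0.002,0],
    [0,0.004,-0.001],
    [0,0.005,-0.003],
    [0,0.006,-0.005],
    [0,0.006,-0.006],
    [0,0.006,-0.006],
  ],
  yaw=[0,0,0,0,0,0],
)

```text
clock: 4.42
eef_pos: [637.4, 70.6, 117.3]
eef_rot: [-3.138, -0.007, -0.0]
wrist_force: [0.6, 14.5, 12.0]
finger_gap: 0.3
finger_force: 9.4
```

play_rows(
  translation=[
    [0,0.004,0.001],
    [0,0.01,0.01],
    [0,0.02,0.04],
    [0,0.02,0.1],
    [0,-0.02,0.16],
    [0,-0.04,0.2],
    [0,-0.04,0.2],
    [0,-0.04,0.2],
  ],
  yaw=[0,0,0,0,0,0,0,0],
  hand=0.75,
)

```text
clock: 5.42
eef_pos: [635.3, 28.1, 313.4]
eef_rot: [3.142, 0.0, -0.002]
wrist_force: [-0.2, -0.4, -0.7]
finger_gap: 70.2
finger_force: 0.0
```

```bash
python3 - <<'E'
from h import *
import pickle
w=shot('wrist');b=shot('top');a=shot('scene');pickle.dump((w,a,b),open('w3.pkl','wb'))
print(telemetry.read_state()['eef_pos'])
n=np.array([622,4,145.])
for c in(w,b,a): print(proj(c,n))
ims=[]
for c,r in((w,28),(b,22),(a,18)):
    u,v=map(int,proj(c,np.array([630,15,135.]))); I=np.array(c['pixels']); k=w['fx'] and 50
    P=I[v-k:v+k,u-k:u+k]; print(u-k,v-k); ims.append(cv2.resize(P,(266,266) if 0 else (260,260),interpolation=cv2.INTER_CUBIC))
cv2.imwrite('pics/e.png',np.hstack(ims)[:,:,::-1])
E
```

```text
[635.19564179  28.57253912 312.37125466]
(np.float64(343.6478642715307), np.float64(192.99961230490425))
(np.float64(340.00559526435904), np.float64(143.4185417679458))
(np.float64(308.98320568660085), np.float64(216.94316725254595))
283 134
285 90
262 172
```

View pics/e.png

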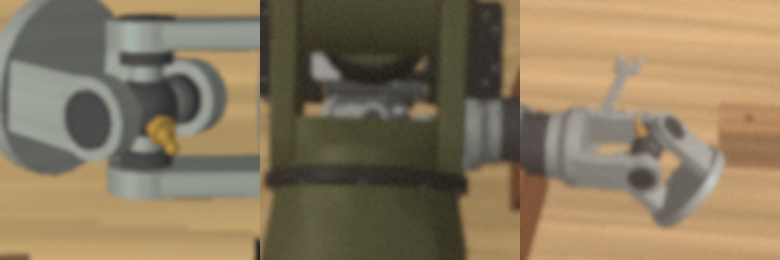

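The wrist view (left) shows the nipple clear of the yoke, from its base at (155,127) to its tip at (172,150), with the yoke cap at (88,118). In the scene view (right) the nipple is at (641,128) and the cap at (675,130). The top view is blocked by the arm.

```bash
python3 - <<'E'
from h import *
import pickle
w,a,b=pickle.load(open('w3.pkl','rb'))
def brass(c,x0,y0,x1,y1):
    h=cv2.cvtColor(np.array(c['pixels']),cv2.COLOR_RGB2HSV).astype(int)[y0:y1,x0:x1]
    m=(h[...,1]>140)&(h[...,0]>12)&(h[...,0]<30); ys,xs=np.nonzero(m); return xs+x0,ys+y0
for c,q in((w,(335,172,355,198)),(a,(303,214,314,230))):
    x,y=brass(c,*q); print(len(x),x.min(),x.max(),y.min(),y.max(),x.mean(),y.mean(),sorted(zip(y,x))[:4],sorted(zip(y,x))[-4:])
print('cap',tri([ray(w,316.8,179.4),ray(a,321.6,222)]))
print('tip',tri([ray(w,349.2,191.7),ray(a,308.2,219.7)]))
C=np.array([640,4,115.])
for f in(.5,.6,.7,.8):
    n=C+np.array([-19.3,-29.8*np.sin(.7-f),29.8*np.cos(.7-f)]); k=C+38*np.array([0,np.sin(f),np.cos(f)])
    print(f,np.round([proj(w,n),proj(a,n),proj(w,k),proj(a,k)],1).tolist())
E
```

```text
97 340 350 179 192 345.22680412371136 184.94845360824743 [(np.int64(179), np.int64(343)), (np.int64(179), np.int64(344)), (np.int64(179), np.int64(345)), (np.int64(179), np.int64(346))] [(np.int64(191), np.int64(350)), (np.int64(192), np.int64(347)), (np.int64(192), np.int64(348)), (np.int64(192), np.int64(349))]
1 308 308 222 222 308.0 222.0 [(np.int64(222), np.int64(308))] [(np.int64(222), np.int64(308))]
cap (array([637.69388136,  36.33405562, 143.8699838 ]), [np.float64(1.3087815324828644), np.float64(1.3087815324828773)])
tip (array([621.0581191 ,  -0.68206671, 135.22116072]), [np.float64(2.5581402361289998), np.float64(2.5581402361289696)])
0.5 [[348.7, 193.9], [306.7, 216.7], [328.0, 178.3], [315.4, 220.8]]
0.6 [[346.2, 194.0], [307.9, 216.7], [325.1, 178.0], [316.7, 221.5]]
0.7 [[343.6, 194.0], [309.0, 216.7], [322.5, 177.6], [317.9, 222.3]]
0.8 [[341.0, 194.0], [310.2, 216.8], [320.1, 177.2], [319.0, 223.2]]
```

play_rows(
  translation=[
    [-0.03,-0.03,-0.03],
    [-0.06,-0.06,-0.07],
    [-0.06,-0.06,-0.07],
    [-0.06,-0.06,-0.07],
    [-0.06,-0.06,-0.07],
  ],
  yaw=[0,0,0,0,0],
)

```text
clock: 6.2
eef_pos: [576.5, -31.3, 244.5]
eef_rot: [3.141, -0.002, -0.0]
wrist_force: [-0.1, 0.1, 0.1]
finger_gap: 70.5
finger_force: 0.0
```

```bash
python3 - <<'E'
from h import *
import pickle
s=telemetry.read_state();print(s['eef_pos'],abs(s['qd']).max())
pickle.dump(shot('wrist'),open('n1.pkl','wb'))
E
```

```text
[576.48793381 -31.2554927  244.51538617] 0.007199041477672065
```

play_rows(
  translation=[
    [0,0.03,0],
    [0,0.07,0],
    [0,0.07,0],
    [0,0.07,0],
  ],
  yaw=[0,0,0,0],
)

```text
clock: 6.75
eef_pos: [575.8, 38.1, 243.7]
eef_rot: [3.141, -0.001, -0.0]
wrist_force: [-0.3, -0.0, 0.4]
finger_gap: 70.3
finger_force: 0.0
```

```bash
python3 - <<'E'
from h import *
import pickle
s=telemetry.read_state();print(s['eef_pos'],abs(s['qd']).max())
w2=shot('wrist');w1=pickle.load(open('n1.pkl','rb'))
pickle.dump((w1,w2),open('n.pkl','wb'))
ims=[]
for c in(w1,w2):
    u,v=map(int,proj(c,np.array([625,10,140.])));x0,y0=u-65,v-65;print(x0,y0)
    ims.append(cv2.resize(np.array(c['pixels'])[y0:y0+130,x0:x0+130],None,fx=3,fy=3,interpolation=cv2.INTER_CUBIC))
cv2.imwrite('pics/f.png',np.hstack(ims)[:,:,::-1])
E
```

```text
[575.75976708  38.06900844 243.71326496] 0.019536545703806116
212 79
288 78
```

View pics/f.png

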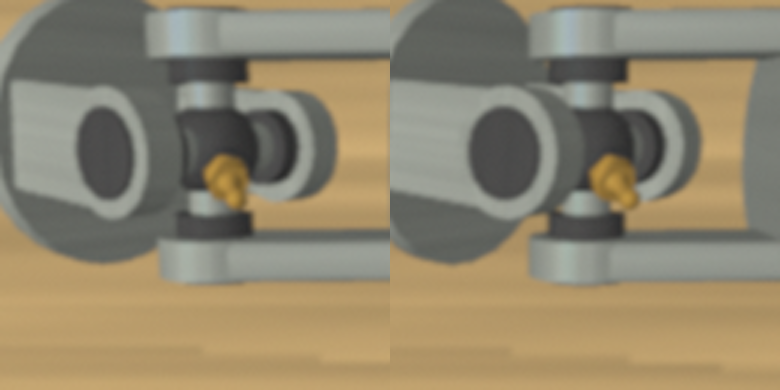

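Both views show the nipple clearly. Its tip is at (237,200) on the left and (627,198) on the right, and its hexagon is at (225,172) and (608,175). The yoke cap is at (106,153) and (505,152). The bearing collars on the fold axis are at (210,70)/(213,222) and (588,70)/(588,224).

```bash
python3 - <<'E'
from h import *
import pickle
w1,w2=pickle.load(open('n.pkl','rb'))
P=lambda p:ray(w1,212+p[0]/3,79+p[1]/3)
Q=lambda p:ray(w2,288+(p[0]-390)/3,78+p[1]/3)
r={}
for n,p,q in(('tip',(238,200),(628,198)),('hex',(225,172),(608,175)),('cap',(106,153),(505,152)),('col1',(208,70),(588,70)),('col2',(213,222),(588,224))):
    r[n],e=tri([P(p),Q(q)]);print(n,r[n].round(1),np.round(e,2))
c=(r['col1']+r['col2'])/2; print(c); c[2]=115
for n in('tip','cap'): print(n,(r[n]-c).round(1),np.linalg.norm(r[n]-c), np.arctan2(r[n][1]-c[1],r[n][2]-c[2]))
for m in (w1,w2):
  h=cv2.cvtColor(np.array(m['pixels']),cv2.COLOR_RGB2HSV).astype(int)
  k=((h[...,1]>140)&(h[...,0]>12)&(h[...,0]<28)); k[:125]=0;k[152:]=0
  k=k.astype(np.uint8); nn,l,st,ce=cv2.connectedComponentsWithStats(k)
  print([(s.tolist(),x.round(1).tolist()) for s,x in zip(st[1:],ce[1:]) if 20<s[4]<400])
E
```

```text
tip [623.8  -2.5 138.7] [0.36 0.36]
hex [630.8   2.5 127.7] [0.41 0.41]
cap [637.9  35.  146.7] [0.17 0.17]
col1 [662.4   8.4 115.5] [0.01 0.01]
col2 [614.5   7.7 120.7] [0.23 0.23]
[638.42870299   8.03777104 118.10723447]
tip [-14.6 -10.5  23.7] 29.749410335790362 -0.4183669683946351
cap [-0.5 26.9 31.7] 41.59149558010047 0.704106789830338
[([280, 131, 14, 17, 161], [287.2, 138.4])]
[([355, 130, 15, 17, 173], [362.3, 137.8])]
```

play_rows(
  translation=[
    [-0.036,0,-0.05],
    [-0.036,0,-0.085],
    [-0.036,0,-0.085],
    [-0.036,0,-0.085],
  ],
  yaw=[0,0,0,0],
)

```text
clock: 7.3
eef_pos: [540.5, 37.7, 160.1]
eef_rot: [3.142, -0.002, -0.002]
wrist_force: [0.7, 0.4, 0.4]
finger_gap: 70.5
finger_force: 0.0
```

```bash
python3 - <<'E'
from h import *
import pickle
s=telemetry.read_state();print(s['eef_pos'],abs(s['qd']).max())
pickle.dump((shot('wrist'),shot('top')),open('m1.pkl','wb'))
E
```

```text
[540.46524262  37.65080242 160.12831063] 0.008257360404244452
```

play_rows(
  translation=[
    [0,-0.04,0],
    [0,-0.08,0],
    [0,-0.08,0],
    [0,-0.08,0],
  ],
  yaw=[0,0,0,0],
)

```text
clock: 7.9
eef_pos: [539.8, -41.6, 159.2]
eef_rot: [-3.142, -0.001, -0.001]
wrist_force: [0.1, -0.1, -0.5]
finger_gap: 70.4
finger_force: 0.0
```

```bash
python3 - <<'E'
from h import *
import pickle
s=telemetry.read_state();print(s['eef_pos'],abs(s['qd']).max())
w2=shot('wrist');w1,b=pickle.load(open('m1.pkl','rb'))
pickle.dump((w1,w2,b),open('m.pkl','wb'))
ims=[]
for c,k,n in((w1,60,400),(w2,60,400)):
    u,v=map(int,proj(c,np.array([627,0,137.])));x0,y0=u-k,v-k;print(x0,y0,n/2/k)
    ims.append(cv2.resize(np.array(c['pixels'])[y0:y0+2*k,x0:x0+2*k],(n,n),interpolation=cv2.INTER_CUBIC))
cv2.imwrite('pics/g.png',np.hstack(ims)[:,:,::-1])
for m in (w1,w2,b):
  h=cv2.cvtColor(np.array(m['pixels']),cv2.COLOR_RGB2HSV).astype(int)
  k=((h[...,1]>140)&(h[...,0]>12)&(h[...,0]<28)).astype(np.uint8)
  u,v=map(int,proj(m,np.array([627,0,137.]))); z=np.zeros_like(k);z[v-18:v+18,u-18:u+18]=1
  ys,xs=np.nonzero(k*z)
  if len(xs)<5: continue
  X=np.c_[xs,ys];d=X-X.mean(0);ev,e=np.linalg.eigh(d.T@d/len(d));print(len(xs),X.mean(0),e[:,1],ev**.5*2,X.min(0),X.max(0))
E
```

```text
[539.79855677 -41.56791994 159.15099015] 0.015975427243755114
322 33 3.3333333333333335
195 32 3.3333333333333335
398 [379.47236181  89.9321608 ] [-0.78159896 -0.62378126] [10.28222734 12.7955734 ] [368  78] [392 101]
366 [253.76502732  88.10655738] [0.55899527 0.82917084] [ 9.70900242 12.08504201] [243  77] [264 100]
9 [341.33333333 140.55555556] [-0.9486833   0.31622777] [1.63299316 1.91162784] [340 139] [343 142]
```

View pics/g.png

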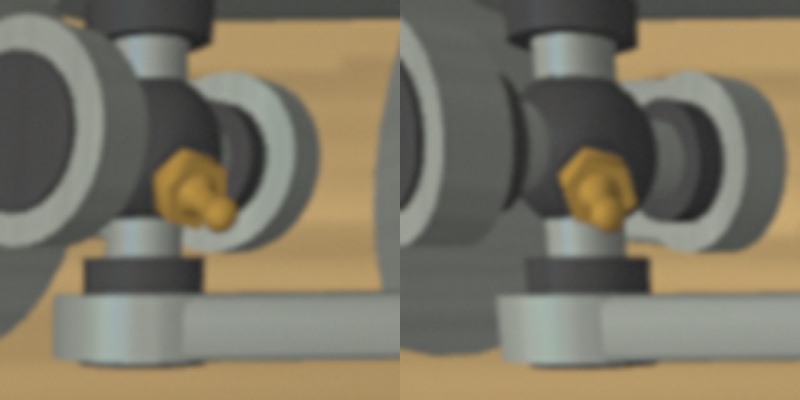

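The left view has the tip at about (224,214) and the hexagon at (189,188). The right view has the tip at (606,217), the hexagon at (597,188) and the hub's centre at about (588,145).

```bash
python3 - <<'E'
from h import *
import pickle
w1,w2,b=pickle.load(open('m.pkl','rb'))
k=10/3
P=lambda p:ray(w1,322+p[0]/k,33+p[1]/k)
Q=lambda p:ray(w2,195+(p[0]-400)/k,32+p[1]/k)
r={}
for n,p,q in(('headc',(221,211),(606,213)),('hex',(188,188),(597,188)),('toparm',(154,55),(573,55)),('botarm',(144,238),(586,238)),('nearcollar',(144,277),(588,277)),('topcollar',(162,22),(571,24)),('rightcap',(251,160),(694,160))):
    r[n],e=tri([P(p),Q(q)]);print(n,r[n].round(1),np.round(e,2))
d=r['headc']-r['hex'];d/=np.linalg.norm(d);print('dir',d.round(2),np.degrees(np.arccos(d[2])),np.degrees(np.arctan2(d[1],d[0])))
C=(r['nearcollar']+r['topcollar'])/2;C[2]=115
print('tip est',r['headc']+2.7*d, 'centre by back-off',r['headc']-32.8*d)
for y in(4,5,6,7,8):
  e=r['headc']-np.array([639,y,115]);print(y,np.linalg.norm(e),(e/np.linalg.norm(e)).round(3),np.degrees(np.arccos(e[2]/np.linalg.norm(e))),np.degrees(np.arctan2(e[1],e[0])))
E
```

```text
headc [624.6  -2.1 143.6] [0.23 0.23]
hex [629.8   1.9 131.1] [0.06 0.06]
toparm [655.4   7.7 119.4] [0.13 0.13]
botarm [621.2   8.  115.6] [0.02 0.02]
nearcollar [613.4   7.9 116.5] [0.01 0.01]
topcollar [660.3   6.9 123.2] [0.32 0.32]
rightcap [636.9 -14.3 111.4] [0.06 0.06]
dir [-0.36 -0.29  0.89] 27.595231954722852 -141.96842877768952
tip est [623.63404043  -2.90093511 146.03957645] centre by back-off [636.58681687   7.23038179 114.57798081]
4 32.634709779169185 [-0.441 -0.188  0.878] 28.621986731299614 -156.91198392315263
5 32.837250963918144 [-0.438 -0.217  0.872] 29.26302293451014 -153.62658894609424
6 33.06880432316967 [-0.435 -0.246  0.866] 29.97123259750947 -150.51778442914485
7 33.32876517155755 [-0.431 -0.274  0.86 ] 30.73732784255092 -147.5885292572013
8 33.616474478409685 [-0.428 -0.301  0.852] 31.552262973409903 -144.83770785064044
```

play_rows(
  translation=[
    [0,0,0.06],
    [-0.02,0.02,0.12],
    [-0.04,0.07,0.14],
    [-0.06,0.12,0.14],
    [-0.08,0.17,0.14],
    [-0.1,0.22,0.14],
    [-0.1,0.27,0.14],
    [-0.1,0.32,0.14],
    [-0.1,0.37,0.14],
    [-0.1,0.38,0.14],
    [-0.1,0.38,0.14],
    [-0.1,0.38,0.14],
  ],
  yaw=[0,0,0,0,0,0,0,0,0,0,0,0],
)

```text
clock: 9.45
eef_pos: [439.5, 337.3, 298.8]
eef_rot: [-3.141, -0.0, -0.002]
wrist_force: [0.2, 0.7, 0.9]
finger_gap: 70.6
finger_force: 0.0
```

```bash
python3 - <<'E'
from h import *
import pickle
s=telemetry.read_state();print(s['eef_pos'],abs(s['qd']).max(),s['joints'])
pickle.dump(shot('wrist'),open('g1.pkl','wb'))
E
```

```text
[439.4759852  337.26416703 298.76206158] 0.006394799929782136 [ 5.88489219e-01  2.56498799e-01  1.36184868e+00 -9.48687411e-05
  1.52288746e+00  2.16113849e+00]
```

play_rows(
  translation=[
    [0,0.03,0],
    [0,0.06,0],
    [0,0.06,0],
    [0,0.06,0],
  ],
  yaw=[0,0,0,0],
)

```text
clock: 10.0
eef_pos: [439.7, 397.1, 298.6]
eef_rot: [3.142, -0.0, -0.002]
wrist_force: [0.4, 0.5, 0.6]
finger_gap: 70.3
finger_force: 0.0
```

```bash
python3 - <<'E'
from h import *
import pickle
s=telemetry.read_state();print(s['eef_pos'],abs(s['qd']).max(),s['joints'])
w2=shot('wrist');w1=pickle.load(open('g1.pkl','rb'))
pickle.dump((w1,w2),open('g.pkl','wb'))
ims=[]
for c in(w1,w2):
    u,v=map(int,proj(c,np.array([484,350,150.])));x0,y0=max(u-100,0),max(v-110,0);print(x0,y0)
    ims.append(cv2.resize(np.array(c['pixels'])[y0:y0+220,x0:x0+200],(400,440),interpolation=cv2.INTER_CUBIC))
cv2.imwrite('pics/h.png',np.hstack(ims)[:,:,::-1])
E
```

```text
[439.66916952 397.05001044 298.6279578 ] 0.006783654246805563 [ 6.72755608e-01  3.48247081e-01  1.24441264e+00 -1.52304620e-04
  1.54882108e+00  2.24544508e+00]
210 34
267 34
```

View pics/h.png

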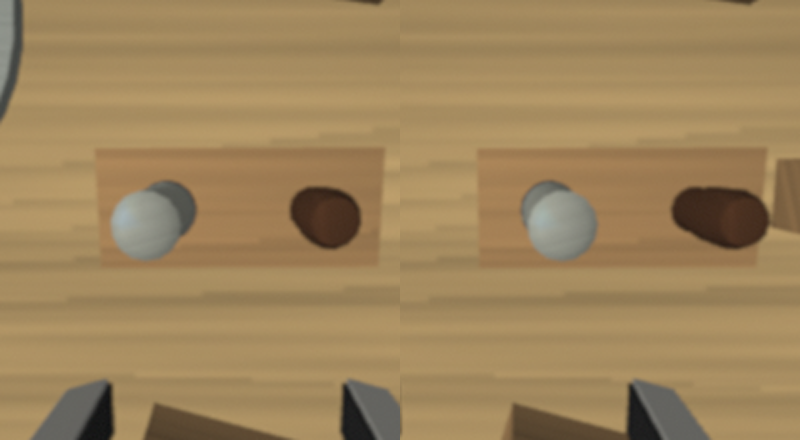

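Left view: gun top at (145,225), collar centre about (168,209), screwdriver handle at (330,218). Right view: gun top at (562,225), collar about (549,209). The block edges are at rows 149–267.

```bash
python3 - <<'E'
from h import *
import pickle
w1,w2=pickle.load(open('g.pkl','rb'))
P=lambda p:ray(w1,210+p[0]/2,34+p[1]/2)
Q=lambda p:ray(w2,267+(p[0]-400)/2,34+p[1]/2)
for n,p,q in(('top',(145,225),(562,225)),('collar',(168,209),(549,209)),('sd top',(332,220),(738,220)),('rackTL',(96,149),(477,149)),('rackBL',(99,267),(479,267)),('rackTR',(386,149),(767,149)),('rackBR',(380,266),(757,266))):
    x,e=tri([P(p),Q(q)]);print(n,x.round(1),np.round(e,2))
E
```

```text
top [485.7 374.  193.5] [0.06 0.06]
collar [485.4 373.6  83.3] [0.05 0.05]
sd top [485.5 284.2 166.6] [0.06 0.06]
rackTL [521.9 418.8  74. ] [0.05 0.05]
rackBL [449.5 417.9  88.5] [0.06 0.06]
rackTR [521.8 236.4  73.5] [0.04 0.04]
rackBR [447.8 236.   75.1] [0.05 0.05]
```

play_rows(
  translation=[
    [0.03,-0.015,0],
    [0.046,-0.023,0],
    [0.046,-0.023,-0.03],
    [0.046,-0.023,-0.07],
    [0.046,-0.023,-0.11],
    [0.046,-0.023,-0.135],
    [0.046,-0.023,-0.1435],
    [0.046,-0.023,-0.1435],
    [0.046,-0.023,-0.1435],
  ],
  yaw=[0,0,0,0,0,0,0,0,0],
)

```text
clock: 11.18
eef_pos: [485.9, 375.3, 156.3]
eef_rot: [-3.141, -0.002, -0.001]
wrist_force: [0.3, 1.0, 0.3]
finger_gap: 70.7
finger_force: 0.0
```

play_rows(
  translation=[
    [0,0,0],
    [0,0,0],
    [0,0,0],
    [0,0,0],
    [0,0,0],
    [0,0,0],
  ],
  yaw=[0,0,0,0,0,0],
  hand=0,
  force=25,
)

```text
clock: 11.92
eef_pos: [485.4, 375.0, 154.9]
eef_rot: [3.141, -0.0, -0.001]
wrist_force: [-0.8, -1.1, 0.3]
finger_gap: 31.6
finger_force: 25.0
```

play_rows(
  translation=[
    [0,0,0.015],
    [0,0,0.03],
    [0,0,0.045],
    [-0.002,0,0.051],
    [-0.002,0,0.051],
  ],
  yaw=[0,0,0,0,0],
)

```text
clock: 12.55
eef_pos: [483.6, 375.2, 206.6]
eef_rot: [-3.141, -0.001, -0.001]
wrist_force: [1.9, 0.5, -4.1]
finger_gap: 31.7
finger_force: 25.0
```

play_rows(
  translation=[
    [-0.007,0,0],
    [-0.014,0,0],
    [-0.021,0,-0.0005],
    [-0.028,0,-0.001],
    [-0.035,0,-0.0025],
    [-0.042,0,-0.004],
    [-0.048,0,-0.006],
    [-0.055,0,-0.008],
    [-0.062,0,-0.0105],
    [-0.068,0,-0.013],
    [-0.074,0,-0.016],
    [-0.08,0,-0.019],
  ],
  yaw=[0,0,0,0,0,0,0,0,0,0,0,0],
  force=15,
)

```text
clock: 14.05
eef_pos: [403.0, 375.2, 187.0]
eef_rot: [-3.141, -0.0, -0.001]
wrist_force: [1.0, -0.8, -1.2]
finger_gap: 31.7
finger_force: 15.0
```

```bash
python3 - <<'E'
from h import *
import pickle
print(telemetry.read_state())
a=shot('scene');w=shot('wrist')
u,v=map(int,proj(a,np.array([440,374,150.])));print(u-60,v-60)
A=cv2.resize(np.array(a['pixels'])[v-60:v+60,u-60:u+60],(390,390),interpolation=cv2.INTER_CUBIC)
u,v=map(int,proj(w,np.array([450,374,110.])));print(u-80,v-80)
W=cv2.resize(np.array(w['pixels'])[v-80:v+80,u-80:u+80],(390,390),interpolation=cv2.INTER_CUBIC)
cv2.imwrite('pics/i.png',np.hstack([A,W])[:,:,::-1]);pickle.dump((a,w),open('i.pkl','wb'))
E
```

```text
{'clock': 14.05, 'joints': array([6.83022290e-01, 3.16449234e-01, 1.54326783e+00, 1.06835296e-04,
       1.28149656e+00, 2.25492627e+00]), 'qd': array([ 0.05548302, -0.05709003,  0.13355861,  0.00068692, -0.07453022,
        0.05196525]), 'effort': array([ -0.31214336, -53.06301713, -35.29479146,   0.11045129,
         0.23196839,  -0.11991056]), 'eef_pos': array([403.0429243 , 375.16567919, 186.99643762]), 'eef_rot': array([-3.14127375e+00, -2.29010664e-04, -1.13814683e-03]), 'wrist_force': array([ 0.96660214, -0.75674406, -1.15139464]), 'moment': array([-0.0129984 , -0.1342678 ,  0.00215615]), 'finger_force': 14.999816715717316, 'finger_gap': 31.71953063568022}
383 126
244 67
```

View pics/i.png

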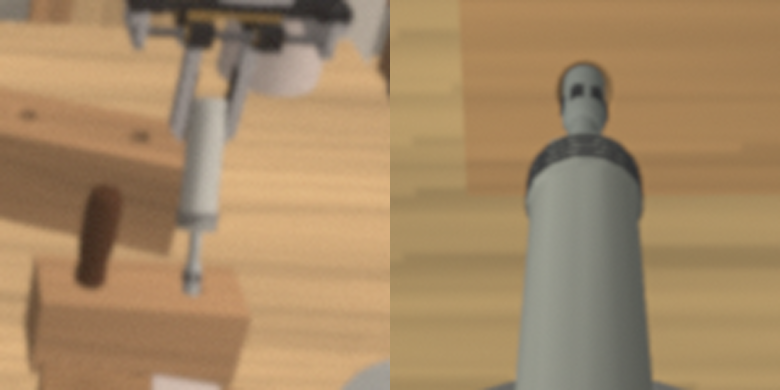

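The left part (scene) shows the gun held and tilted with its nose at the hole. The right part (wrist) shows the collar's top edge at row 135 and the coupler's far rim at row 62, both centred near column 584. Next I grip hard and lift clear.

play_rows(
  translation=[
    [0,0,0],
    [0,0,0],
    [0,0,0],
    [0,0,0.02],
    [-0.01,0,0.05],
    [-0.02,0,0.09],
    [-0.02,0,0.1],
    [-0.02,0,0.1],
    [-0.02,0,0.1],
  ],
  yaw=[0,0,0,0,0,0,0,0,0],
  force=60,
)

```text
clock: 15.28
eef_pos: [383.4, 374.7, 284.9]
eef_rot: [3.14, 0.002, -0.001]
wrist_force: [-0.1, -1.1, -5.5]
finger_gap: 30.5
finger_force: 60.0
```

```bash
cat > gun.py <<'E'
from h import *
def pts(s,th,off=0,gx=0):
    # grip frame from TCP; th tilt, tool x dir = nose side
    yw=s['eef_rot'][2]; X=np.array([np.cos(yw),np.sin(yw),0]);Z=np.array([0,0,1.])
    G=np.array(s['eef_pos'])+19*Z; u=-np.sin(th)*X+np.cos(th)*Z; n=np.cos(th)*X+np.sin(th)*Z
    return G-94*u+17.5*n, G-156*u+7.75*n, G-156*u, u, n, G
E
python3 - <<'E'
from gun import *
import pickle
a,w0=pickle.load(open('i.pkl','rb'))
s=telemetry.read_state();w=shot('wrist');pickle.dump((s,w),open('j.pkl','wb'))
print(s['eef_pos'],s['finger_gap'],s['wrist_force'])
s0=dict(eef_rot=[0,0,-.001],eef_pos=[403.04,375.17,187.0])
print('before: rows meas',67+135/2.4375,67+62/2.4375)
for d in(29,31,33,35,37):
    c,m,*_=pts(s0,np.radians(d)); c2,m2,*_=pts(s,np.radians(d))
    print(d,np.round([proj(w0,c),proj(w0,m),proj(w,c2),proj(w,m2)],1).tolist())
# column profile along gun in both images
for nm,x in(('w0',w0),('w',w)):
    g=cv2.cvtColor(np.array(x['pixels']),cv2.COLOR_RGB2HSV)
    print(nm,[(r,int(g[r,323,1]),int(g[r,323,2])) for r in range(84,132,2)])
    for r in(96,108,126,140):
        print(r,np.nonzero(g[r,270:380,1]<60)[0][[0,-1]]+270)
E
```

```text
[383.36314543 374.71061473 284.90788191] 30.539347379511547 [-0.11280831 -1.10334674 -5.46026121]
before: rows meas 122.38461538461539 92.43589743589743
29 [[322.7, 131.9], [322.8, 104.5], [322.6, 132.6], [322.6, 105.0]]
31 [[322.7, 128.5], [322.8, 99.0], [322.6, 129.2], [322.6, 99.5]]
33 [[322.7, 125.1], [322.8, 93.5], [322.6, 125.9], [322.6, 94.1]]
35 [[322.7, 121.8], [322.8, 88.0], [322.6, 122.6], [322.6, 88.5]]
37 [[322.7, 118.5], [322.8, 82.4], [322.6, 119.3], [322.6, 82.9]]
w0 [(84, 122, 165), (86, 123, 166), (88, 123, 170), (90, 122, 171), (92, 119, 131), (94, 18, 112), (96, 15, 123), (98, 15, 122), (100, 15, 117), (102, 14, 93), (104, 17, 90), (106, 12, 104), (108, 14, 125), (110, 14, 128), (112, 16, 131), (114, 14, 125), (116, 13, 121), (118, 15, 121), (120, 13, 119), (122, 12, 83), (124, 14, 73), (126, 10, 79), (128, 7, 73), (130, 12, 82)]
96 [317 329]
108 [314 331]
126 [310 337]
140 [301 345]
w [(84, 112, 84), (86, 116, 97), (88, 122, 140), (90, 121, 146), (92, 121, 147), (94, 122, 150), (96, 121, 152), (98, 61, 129), (100, 13, 118), (102, 17, 120), (104, 13, 115), (106, 8, 90), (108, 12, 86), (110, 15, 105), (112, 15, 122), (114, 14, 124), (116, 14, 128), (118, 17, 121), (120, 15, 118), (122, 15, 119), (124, 15, 103), (126, 16, 78), (128, 8, 65), (130, 7, 73)]Traceback (most recent call last):
  File "<stdin>", line 16, in <module>
IndexError: index 0 is out of bounds for axis 0 with size 0
```

play_rows(
  translation=[
    [0,0,0.03],
    [0,0,0.065],
    [0.01,-0.02,0.07],
    [0.025,-0.06,0.07],
    [0.04,-0.105,0.07],
    [0.055,-0.15,0.07],
    [0.075,-0.195,0.07],
    [0.09,-0.24,0.07],
    [0.11,-0.285,0.07],
    [0.125,-0.325,0.07],
    [0.14,-0.365,0.07],
    [0.15,-0.395,0.07],
  ],
  yaw=[0,0,0.04,0.1,0.16,0.22,0.28,0.34,0.4,0.46,0.52,0.56],
)

```text
clock: 16.82
eef_pos: [533.8, -21.8, 355.6]
eef_rot: [-3.141, 0.002, 0.559]
wrist_force: [0.1, 0.1, -4.1]
finger_gap: 31.0
finger_force: 60.0
```

play_rows(
  translation=[
    [0.008,-0.02,0],
    [0.013,-0.035,0],
    [0.013,-0.035,0],
    [0.013,-0.035,-0.02],
    [0.013,-0.035,-0.04],
    [0.013,-0.035,-0.045],
    [0.013,-0.035,-0.045],
    [0.013,-0.035,-0.045],
  ],
  yaw=[0.02,0.04,0.04,0.04,0.04,0.04,0.04,0.04],
)

```text
clock: 17.82
eef_pos: [546.6, -54.8, 312.8]
eef_rot: [3.141, -0.001, 0.599]
wrist_force: [0.4, -0.8, -4.7]
finger_gap: 31.4
finger_force: 60.0
```

```bash
cat > al.py <<'E'
from gun import *
s=telemetry.read_state();w=shot('wrist')
print('tcp',s['eef_pos'].round(1),s['eef_rot'].round(3),s['clock'],s['finger_gap'],s['wrist_force'].round(1))
h=cv2.cvtColor(np.array(w['pixels']),cv2.COLOR_RGB2HSV).astype(int)
cv2.imwrite('pics/al.png',np.array(w['pixels'])[:,:,::-1])
T=np.array([623.5,-3,145.5]);print('tip px pred',proj(w,T))
for d in(30,31,32,33,34):
    c,m,M,u,n,G=pts(s,np.radians(d)); print(d,np.round([proj(w,c),proj(w,m)],1).tolist(),'M',M.round(1),'T-M along',((T-M)@u).round(1),'perp',((T-M)-((T-M)@u)*u).round(1),'n',((T-M)@n).round(1))
k=((h[...,1]>140)&(h[...,0]>12)&(h[...,0]<28)).astype(np.uint8)
u,v=map(int,proj(w,T));z=np.zeros_like(k);z[max(v-22,0):v+22,u-22:u+22]=1
nn,l,st,ce=cv2.connectedComponentsWithStats(k*z)
print([(q.tolist(),c.round(1).tolist()) for q,c in zip(st[1:],ce[1:]) if q[4]>5])
np.save('al.npy',h)
print('col323',[(r,int(h[r,323,1]),int(h[r,323,2])) for r in range(70,132,2)])
E
python3 al.py
```

```text
tcp [546.6 -54.8 312.8] [ 3.141e+00 -1.000e-03  5.990e-01] 17.825 31.352944068798696 [ 0.4 -0.8 -4.7]
tip px pred (np.float64(323.44558360540753), np.float64(96.98393067040242))
30 [[322.9, 130.9], [322.9, 102.5]] M [611.  -10.8 196.7] T-M along -51.7 perp [-8.9 -6.7 -6.4] n -12.8
31 [[322.9, 129.2], [322.9, 99.8]] M [613.   -9.5 198.1] T-M along -51.4 perp [-11.3  -8.4  -8.5] n -16.5
32 [[322.9, 127.6], [322.9, 97.1]] M [614.9  -8.2 199.5] T-M along -51.1 perp [-13.8 -10.1 -10.6] n -20.1
33 [[322.9, 125.9], [322.9, 94.3]] M [616.8  -6.9 200.9] T-M along -50.7 perp [-16.1 -11.7 -12.9] n -23.7
34 [[322.9, 124.2], [322.9, 91.5]] M [618.7  -5.6 202.5] T-M along -50.3 perp [-18.4 -13.2 -15.3] n -27.3
[([318, 84, 11, 13, 110], [323.1, 90.1])]
col323 [(70, 4, 68), (72, 7, 72), (74, 7, 74), (76, 3, 74), (78, 0, 71), (80, 7, 71), (82, 8, 66), (84, 146, 141), (86, 160, 150), (88, 158, 150), (90, 160, 172), (92, 159, 164), (94, 159, 170), (96, 157, 158), (98, 38, 136), (100, 14, 142), (102, 16, 143), (104, 15, 137), (106, 14, 109), (108, 15, 105), (110, 12, 126), (112, 14, 145), (114, 16, 147), (116, 14, 146), (118, 17, 138), (120, 14, 142), (122, 14, 142), (124, 16, 124), (126, 11, 90), (128, 10, 76), (130, 9, 84)]
```

```bash
python3 - <<'E'
from gun import *
s=telemetry.read_state();w=shot('wrist')
c,m,M,u,n,G=pts(s,np.radians(31.8))
T=np.array([623.5,-3,145.5]);a=np.array([-.437,-.299,.848])
for t in(12.5,15,17):
    print(t,proj(w,T-t*a),proj(w,T-t*a+6.3*n))
print('tip+head',proj(w,T),proj(w,T+3.2*n), 'camdist',np.linalg.norm(w['T'][:3,3]-T), w['T'][:3,3])
# required TCP for offset e along u beyond seat: M=T-(10.7)u+e u
for e in(25.7,15,10.7,5,0,-12):
    g=T+(156-10.7+e)*u; print(e,(g-[0,0,19]).round(1),(g-[0,0,19]-s['eef_pos']).round(1))
E
```

```text
12.5 (np.float64(323.40907005286397), np.float64(91.23743043217901)) (np.float64(323.41831943522175), np.float64(85.77942357488462))
15 (np.float64(323.4062054909906), np.float64(90.12566370128194)) (np.float64(323.4153686919546), np.float64(84.68054030623613))
17 (np.float64(323.4039345980786), np.float64(89.24430616716164)) (np.float64(323.41302976695005), np.float64(83.80950364817218))
tip+head (np.float64(323.42384061184606), np.float64(96.97004044344148)) (np.float64(323.428734038243), np.float64(94.18436005069208)) camdist 347.07460065001675 [606.37238926 -14.11386367 491.97352771]
25.7 [549.1 -53.8 271.8] [  2.5   1.  -40.9]
15 [553.7 -50.6 262.7] [  7.1   4.2 -50. ]
10.7 [555.6 -49.3 259.1] [  9.    5.5 -53.6]
5 [558.1 -47.6 254.2] [ 11.5   7.2 -58.5]
0 [560.3 -46.2 250. ] [ 13.6   8.7 -62.7]
-12 [565.5 -42.6 239.8] [ 18.9  12.2 -72.9]
```

play_rows(
  translation=[
    [0.001,0,-0.015],
    [0.0025,0.001,-0.033],
    [0.004,0.002,-0.038],
    [0.005,0.003,-0.042],
    [0.006,0.0035,-0.045],
    [0.006,0.0035,-0.045],
    [0.006,0.0035,-0.045],
    [0.006,0.0035,-0.045],
  ],
  yaw=[0,0,0,0,0,0,0,0],
)

```text
clock: 18.92
eef_pos: [552.5, -51.5, 267.2]
eef_rot: [3.141, -0.0, 0.599]
wrist_force: [-0.4, 0.4, -4.3]
finger_gap: 30.8
finger_force: 60.0
```

```bash
python3 al.py; python3 - <<'E'
from gun import *
h=np.load('al.npy')
for r in(88,90,92,94,96,100,103,106): 
    row=h[r,300:346]; print(r,'brass',np.nonzero((row[:,1]>140)&(row[:,0]>12)&(row[:,0]<28))[0]+300,'grey-bright',(np.nonzero((row[:,1]<40)&(row[:,2]>95))[0]+300))
E
```

```text
tcp [552.5 -51.5 267.2] [ 3.141 -0.     0.599] 18.925 30.834276313486434 [-0.4  0.4 -4.3]
tip px pred (np.float64(322.9948802977359), np.float64(101.43920614373208))
30 [[322.9, 130.9], [323.0, 102.4]] M [616.9  -7.5 151.1] T-M along -8.8 perp [3.  2.  2.1] n 4.1
31 [[322.9, 129.2], [323.0, 99.7]] M [618.8  -6.2 152.4] T-M along -8.9 perp [0.9 0.6 0.7] n 1.3
32 [[322.9, 127.5], [323.0, 97.0]] M [620.7  -4.9 153.9] T-M along -8.9 perp [-1.1 -0.8 -0.9] n -1.6
33 [[322.9, 125.8], [323.0, 94.2]] M [622.6  -3.6 155.3] T-M along -8.8 perp [-3.1 -2.1 -2.4] n -4.5
34 [[322.9, 124.2], [323.0, 91.5]] M [624.5  -2.3 156.8] T-M along -8.7 perp [-5.  -3.4 -4.1] n -7.4
[([316, 87, 14, 11, 117], [322.4, 92.1])]
col323 [(70, 4, 67), (72, 7, 72), (74, 3, 73), (76, 7, 74), (78, 7, 73), (80, 0, 73), (82, 0, 71), (84, 0, 67), (86, 133, 127), (88, 161, 160), (90, 157, 138), (92, 161, 165), (94, 162, 168), (96, 159, 160), (98, 57, 151), (100, 14, 145), (102, 14, 144), (104, 15, 139), (106, 14, 110), (108, 12, 107), (110, 14, 128), (112, 16, 148), (114, 15, 150), (116, 14, 149), (118, 16, 142), (120, 16, 1
[... 272 characters left out ...]
318 319 320 321 322 323 324 325 326 327 328] grey-bright [305 306 307 308 309 310 311]
94 brass [317 318 319 320 321 322 323 324 325 326 327 328 329] grey-bright [305 306 307 308 309 310 311 312 313 314]
96 brass [317 318 319 320 321 322 323 324 325 326 327 328] grey-bright [304 305 306 307 308 309 310 311 312 313 314 315]
100 brass [] grey-bright [308 309 310 311 312 313 314 315 316 317 318 319 320 321 322 323 324 325
 326 327 328 329 344 345]
103 brass [] grey-bright [300 301 314 315 316 317 318 319 320 321 322 323 324 325 326 327 328 329
 330 342 343 344 345]
106 brass [] grey-bright [300 301 302 303 304 305 315 316 317 318 319 323 324 325 326 327 336 337
 338 339 340 341 342 343 344 345]
```

play_rows(
  translation=[
    [0.001,0.0005,-0.003],
    [0.002,0.0015,-0.006],
    [0.003,0.002,-0.008],
    [0.004,0.0025,-0.01],
    [0.0045,0.003,-0.011],
    [0.0055,0.0035,-0.0125],
    [0.006,0.004,-0.014],
    [0.006,0.004,-0.014],
  ],
  yaw=[0,0,0,0,0,0,0,0],
)

```text
clock: 19.98
eef_pos: [558.4, -47.5, 253.3]
eef_rot: [3.141, -0.0, 0.599]
wrist_force: [-3.0, -0.1, 1.4]
finger_gap: 30.8
finger_force: 60.0
```

```bash
python3 al.py | head -9
```

```text
tcp [558.4 -47.5 253.3] [ 3.141 -0.     0.599] 19.975 30.84160388594812 [-3.  -0.1  1.4]
tip px pred (np.float64(322.92580660394583), np.float64(109.06319297892489))
30 [[322.9, 130.9], [323.0, 102.4]] M [622.8  -3.5 137.2] T-M along 6.8 perp [3.5 2.4 2.4] n 4.9
31 [[322.9, 129.2], [323.0, 99.7]] M [624.8  -2.2 138.6] T-M along 6.7 perp [1.6 1.1 1.2] n 2.3
32 [[322.9, 127.5], [323.0, 97.0]] M [626.7  -0.9 140. ] T-M along 6.7 perp [-0.3 -0.1 -0.2] n -0.3
33 [[322.9, 125.8], [323.0, 94.2]] M [6.286e+02 4.000e-01 1.414e+02] T-M along 6.7 perp [-2.1 -1.3 -1.6] n -2.9
34 [[322.9, 124.2], [323.0, 91.4]] M [630.5   1.7 143. ] T-M along 6.8 perp [-3.8 -2.5 -3.1] n -5.5
[([317, 93, 10, 4, 23], [321.9, 94.4])]
col323 [(70, 14, 127), (72, 15, 139), (74, 9, 89), (76, 4, 69), (78, 7, 72), (80, 3, 73), (82, 3, 74), (84, 3, 74), (86, 3, 74), (88, 4, 72), (90, 4, 69), (92, 90, 93), (94, 157, 166), (96, 82, 146), (98, 14, 144), (100, 12, 144), (102, 12, 144), (104, 14, 126), (106, 15, 120), (108, 14, 125), (110, 14, 147), (112, 14, 149), (114, 14, 150), (116, 14, 141), (118, 14, 143), (120, 14, 143), (122, 15, 138), (124, 14, 94), (126, 9, 82), (128, 9, 81), (130, 11, 91)]
```

play_rows(
  translation=[
    [0.0004,0.0003,-0.0009],
    [0.0009,0.0006,-0.0017],
    [0.0013,0.0009,-0.0026],
    [0.0017,0.0012,-0.0034],
    [0.0022,0.0015,-0.0043],
    [0.0026,0.0018,-0.0051],
    [0.0026,0.0018,-0.0051],
  ],
  yaw=[0,0,0,0,0,0,0],
)

```text
clock: 20.9
eef_pos: [561.0, -45.8, 248.2]
eef_rot: [3.141, -0.0, 0.599]
wrist_force: [-6.6, -2.4, 7.4]
finger_gap: 31.2
finger_force: 60.0
```

```bash
python3 al.py | head -9
```

```text
tcp [561.  -45.8 248.2] [ 3.141 -0.     0.599] 20.9 31.15337671402577 [-6.6 -2.4  7.4]
tip px pred (np.float64(322.8224306144874), np.float64(112.63187718600248))
30 [[322.9, 130.9], [323.0, 102.4]] M [625.5  -1.8 132.1] T-M along 12.8 perp [3.3 2.4 2.4] n 4.7
31 [[322.9, 129.2], [323.0, 99.7]] M [ 6.274e+02 -5.000e-01  1.335e+02] T-M along 12.7 perp [1.5 1.2 1.1] n 2.2
32 [[322.9, 127.5], [323.0, 96.9]] M [629.3   0.8 134.9] T-M along 12.7 perp [-0.3 -0.  -0.2] n -0.3
33 [[322.9, 125.8], [323.0, 94.2]] M [631.2   2.1 136.4] T-M along 12.7 perp [-2.  -1.2 -1.5] n -2.8
34 [[322.9, 124.2], [323.0, 91.4]] M [633.1   3.4 137.9] T-M along 12.8 perp [-3.7 -2.4 -3. ] n -5.3
[([317, 96, 10, 4, 19], [321.6, 97.6])]
col323 [(70, 14, 91), (72, 15, 120), (74, 16, 146), (76, 13, 115), (78, 7, 71), (80, 7, 71), (82, 3, 73), (84, 3, 73), (86, 3, 74), (88, 3, 74), (90, 3, 74), (92, 4, 72), (94, 4, 66), (96, 135, 134), (98, 153, 163), (100, 33, 141), (102, 12, 144), (104, 14, 145), (106, 14, 141), (108, 15, 120), (110, 15, 120), (112, 14, 131), (114, 14, 147), (116, 14, 149), (118, 15, 152), (120, 16, 140), (122, 14, 141), (124, 11, 95), (126, 10, 78), (128, 11, 93), (130, 11, 90)]
```

```bash
cat > seat.py <<'E'
from gun import *
s=telemetry.read_state();w=shot('wrist')
print(s['clock'],s['eef_pos'].round(1),s['wrist_force'].round(1),s['moment'].round(2))
h=cv2.cvtColor(np.array(w['pixels']),cv2.COLOR_RGB2HSV).astype(int)
print('prof',[(r,h[r,319:326,1].mean().round().astype(int)) for r in range(88,108)])
print('val',[(r,h[r,319:326,2].mean().round().astype(int)) for r in range(104,136)])
T=np.array([623.5,-3,145.5])
for d in (31,32,33):
    *_,u,n,G=pts(s,np.radians(d))
    print(d,'hexfar',proj(w,T-17*u+6.3*n)[1].round(1),'mouthrim by depth',[(t,proj(w,T-t*u+7.75*n)[1].round(1)) for t in(4,6,7,8,9,10.7)],'G-T along',((G-T)@u).round(1),'perp n',((G-T)@n).round(1),'collar(nozzle end const) row',[(b,proj(w,G-94*u+17.5*n)[1].round(1)) for b in(0,)])
E
python3 seat.py
```

```text
20.95 [561.  -45.8 248.2] [-6.3 -2.   7.2] [-0.11  1.13  0.14]
prof [(88, np.int64(6)), (89, np.int64(5)), (90, np.int64(4)), (91, np.int64(6)), (92, np.int64(4)), (93, np.int64(4)), (94, np.int64(4)), (95, np.int64(54)), (96, np.int64(127)), (97, np.int64(157)), (98, np.int64(156)), (99, np.int64(112)), (100, np.int64(45)), (101, np.int64(16)), (102, np.int64(13)), (103, np.int64(14)), (104, np.int64(14)), (105, np.int64(15)), (106, np.int64(15)), (107, np.int64(14))]
val [(104, np.int64(146)), (105, np.int64(146)), (106, np.int64(140)), (107, np.int64(120)), (108, np.int64(101)), (109, np.int64(96)), (110, np.int64(95)), (111, np.int64(98)), (112, np.int64(115)), (113, np.int64(137)), (114, np.int64(147)), (115, np.int64(150)), (116, np.int64(151)), (117, np.int64(152)), (118, np.int64(152)), (119, np.int64(150)), (120, np.int64(143)), (121, np.int64(142)), (122, np.int64(144)), (123, np.int64(132)), (124, np.int64(102)), (125, np.int64(87)), (126, np.int64(85)), (127, np.int64(86)), (128, np.int64(95)), (129, np.int64(93)), (130, np.int64(93)), (131, np.int64(84)), (132, np.int64(
[... 151 characters left out ...]
)), (7, np.float64(100.5)), (8, np.float64(100.0)), (9, np.float64(99.4)), (10.7, np.float64(98.5))] G-T along 143.3 perp n -2.2 collar(nozzle end const) row [(0, np.float64(129.2))]
32 hexfar 96.3 mouthrim by depth [(4, np.float64(102.3)), (6, np.float64(101.1)), (7, np.float64(100.5)), (8, np.float64(99.9)), (9, np.float64(99.3)), (10.7, np.float64(98.4))] G-T along 143.3 perp n 0.3 collar(nozzle end const) row [(0, np.float64(127.5))]
33 hexfar 96.1 mouthrim by depth [(4, np.float64(102.3)), (6, np.float64(101.0)), (7, np.float64(100.4)), (8, np.float64(99.8)), (9, np.float64(99.2)), (10.7, np.float64(98.2))] G-T along 143.3 perp n 2.8 collar(nozzle end const) row [(0, np.float64(125.8))]
```

play_rows(
  translation=[
    [0.0004,0.0003,-0.0009],
    [0.0009,0.0006,-0.0017],
    [0.0013,0.0009,-0.0026],
    [0.0017,0.0012,-0.0034],
    [0.0022,0.0015,-0.0043],
    [0.0026,0.0018,-0.0051],
    [0.0026,0.0018,-0.0051],
  ],
  yaw=[0,0,0,0,0,0,0],
)

```text
clock: 21.88
eef_pos: [563.6, -44.1, 243.4]
eef_rot: [3.141, -0.0, 0.599]
wrist_force: [-7.0, -2.3, 10.5]
finger_gap: 31.0
finger_force: 60.0
```

```bash
python3 seat.py
```

```text
21.875 [563.6 -44.1 243.4] [-7.  -2.3 10.5] [-0.19  1.5   0.21]
prof [(88, np.int64(5)), (89, np.int64(7)), (90, np.int64(7)), (91, np.int64(6)), (92, np.int64(6)), (93, np.int64(5)), (94, np.int64(5)), (95, np.int64(6)), (96, np.int64(3)), (97, np.int64(3)), (98, np.int64(37)), (99, np.int64(116)), (100, np.int64(153)), (101, np.int64(160)), (102, np.int64(124)), (103, np.int64(58)), (104, np.int64(21)), (105, np.int64(14)), (106, np.int64(14)), (107, np.int64(15))]
val [(104, np.int64(145)), (105, np.int64(146)), (106, np.int64(146)), (107, np.int64(146)), (108, np.int64(147)), (109, np.int64(144)), (110, np.int64(132)), (111, np.int64(113)), (112, np.int64(101)), (113, np.int64(98)), (114, np.int64(98)), (115, np.int64(106)), (116, np.int64(127)), (117, np.int64(143)), (118, np.int64(149)), (119, np.int64(150)), (120, np.int64(151)), (121, np.int64(153)), (122, np.int64(154)), (123, np.int64(145)), (124, np.int64(111)), (125, np.int64(88)), (126, np.int64(94)), (127, np.int64(95)), (128, np.int64(97)), (129, np.int64(88)), (130, np.int64(85)), (131, np.int64(88)), (132, np.int64(9
[... 157 characters left out ...]
np.float64(104.0)), (8, np.float64(103.4)), (9, np.float64(102.8)), (10.7, np.float64(101.8))] G-T along 137.6 perp n -2.1 collar(nozzle end const) row [(0, np.float64(129.2))]
32 hexfar 99.6 mouthrim by depth [(4, np.float64(105.7)), (6, np.float64(104.5)), (7, np.float64(103.9)), (8, np.float64(103.3)), (9, np.float64(102.7)), (10.7, np.float64(101.7))] G-T along 137.6 perp n 0.3 collar(nozzle end const) row [(0, np.float64(127.5))]
33 hexfar 99.3 mouthrim by depth [(4, np.float64(105.7)), (6, np.float64(104.5)), (7, np.float64(103.9)), (8, np.float64(103.3)), (9, np.float64(102.6)), (10.7, np.float64(101.6))] G-T along 137.6 perp n 2.7 collar(nozzle end const) row [(0, np.float64(125.8))]
```

play_rows(
  translation=[
    [-0.0015,-0.001,0.003],
    [-0.003,-0.002,0.006],
    [-0.0044,-0.003,0.0085],
    [-0.0052,-0.0036,0.0102],
    [-0.0057,-0.0039,0.011],
    [-0.0061,-0.0042,0.0119],
    [-0.0061,-0.0042,0.0119],
  ],
  yaw=[0,0,0,0,0,0,0],
)

```text
clock: 22.8
eef_pos: [557.5, -47.8, 253.9]
eef_rot: [-3.141, 0.0, 0.599]
wrist_force: [1.5, 1.4, -5.2]
finger_gap: 31.1
finger_force: 60.0
```

```bash
python3 seat.py
```

```text
22.8 [557.5 -47.8 253.9] [ 1.5  1.4 -5.2] [ 0.32 -0.23  0.03]
prof [(88, np.int64(5)), (89, np.int64(4)), (90, np.int64(7)), (91, np.int64(72)), (92, np.int64(136)), (93, np.int64(158)), (94, np.int64(158)), (95, np.int64(117)), (96, np.int64(52)), (97, np.int64(19)), (98, np.int64(14)), (99, np.int64(14)), (100, np.int64(14)), (101, np.int64(14)), (102, np.int64(14)), (103, np.int64(13)), (104, np.int64(12)), (105, np.int64(10)), (106, np.int64(9)), (107, np.int64(10))]
val [(104, np.int64(101)), (105, np.int64(94)), (106, np.int64(93)), (107, np.int64(97)), (108, np.int64(115)), (109, np.int64(137)), (110, np.int64(148)), (111, np.int64(151)), (112, np.int64(152)), (113, np.int64(152)), (114, np.int64(153)), (115, np.int64(148)), (116, np.int64(143)), (117, np.int64(143)), (118, np.int64(145)), (119, np.int64(146)), (120, np.int64(146)), (121, np.int64(147)), (122, np.int64(140)), (123, np.int64(113)), (124, np.int64(90)), (125, np.int64(95)), (126, np.int64(95)), (127, np.int64(98)), (128, np.int64(88)), (129, np.int64(87)), (130, np.int64(97)), (131, np.int64(98)), (132, np.int64(123)), (133, np.int64(152)), (134, np.int64(162)), (135, np.int64(164))]
31 hexfar 92.2 mouthrim by depth [(4, np.float64(97.7)), (6, np.float64(96.6)), (7, np.float64(96.0)), (8, np.float64(95.5)), (9, np.float64(95.0)), (10.7, np.float64(94.1))] G-T along 150.3 perp n -2.8 collar(nozzle end const) row [(0, np.float64(129.1))]
32 hexfar 92.0 mouthrim by depth [(4, np.float64(97.7)), (6, np.float64(96.6)), (7, np.float64(96.0)), (8, np.float64(95.4)), (9, np.float64(94.9)), (10.7, np.float64(93.9))] G-T along 150.3 perp n -0.1 collar(nozzle end const) row [(0, np.float64(127.5))]
33 hexfar 91.7 mouthrim by depth [(4, np.float64(97.7)), (6, np.float64(96.5)), (7, np.float64(95.9)), (8, np.float64(95.4)), (9, np.float64(94.8)), (10.7, np.float64(93.8))] G-T along 150.3 perp n 2.5 collar(nozzle end const) row [(0, np.float64(125.8))]
```

play_rows(
  translation=[
    [-0.0004,-0.0003,0.0009],
    [-0.0009,-0.0006,0.0017],
    [-0.0009,-0.0006,0.0017],
  ],
  yaw=[0,0,0],
)

```text
clock: 23.22
eef_pos: [556.5, -48.7, 256.6]
eef_rot: [3.141, 0.0, 0.599]
wrist_force: [0.8, 2.0, -4.9]
finger_gap: 30.6
finger_force: 60.0
```

```bash
python3 seat.py|head -3
```

```text
23.225 [556.5 -48.7 256.6] [ 0.8  2.  -4.9] [0.28 0.09 0.06]
prof [(88, np.int64(3)), (89, np.int64(15)), (90, np.int64(94)), (91, np.int64(144)), (92, np.int64(159)), (93, np.int64(161)), (94, np.int64(162)), (95, np.int64(143)), (96, np.int64(88)), (97, np.int64(33)), (98, np.int64(15)), (99, np.int64(14)), (100, np.int64(15)), (101, np.int64(14)), (102, np.int64(14)), (103, np.int64(14)), (104, np.int64(12)), (105, np.int64(10)), (106, np.int64(9)), (107, np.int64(9))]
val [(104, np.int64(114)), (105, np.int64(97)), (106, np.int64(93)), (107, np.int64(93)), (108, np.int64(102)), (109, np.int64(125)), (110, np.int64(143)), (111, np.int64(149)), (112, np.int64(150)), (113, np.int64(151)), (114, np.int64(152)), (115, np.int64(151)), (116, np.int64(145)), (117, np.int64(141)), (118, np.int64(143)), (119, np.int64(144)), (120, np.int64(145)), (121, np.int64(145)), (122, np.int64(143)), (123, np.int64(127)), (124, np.int64(101)), (125, np.int64(91)), (126, np.int64(83)), (127, np.int64(84)), (128, np.int64(95)), (129, np.int64(94)), (130, np.int64(96)), (131, np.int64(88)), (132, np.int64(106)), (133, np.int64(146)), (134, np.int64(162)), (135, np.int64(163))]
```

play_rows(
  translation=[
    [0.0003,0.0008,0.0004],
    [0.0003,0.0008,0.0004],
    [0.0003,0.0008,0.0004],
  ],
  yaw=[0,0,0],
)

```text
clock: 23.65
eef_pos: [556.9, -48.0, 257.1]
eef_rot: [3.141, -0.0, 0.599]
wrist_force: [-1.3, -0.7, -1.5]
finger_gap: 31.0
finger_force: 60.0
```

play_rows(
  translation=[
    [0.0004,0.0003,-0.0009],
    [0.0007,0.0005,-0.0013],
    [0.0007,0.0005,-0.0013],
  ],
  yaw=[0,0,0],
)

```text
clock: 24.02
eef_pos: [557.7, -47.2, 254.9]
eef_rot: [-3.141, 0.0, 0.599]
wrist_force: [2.6, 1.8, -10.2]
finger_gap: 31.2
finger_force: 60.0
```

play_rows(
  translation=[
    [0.0004,0.0003,-0.0009],
    [0.0007,0.0005,-0.0013],
    [0.0007,0.0005,-0.0013],
  ],
  yaw=[0,0,0],
)

```text
clock: 24.4
eef_pos: [558.3, -46.9, 254.2]
eef_rot: [3.142, -0.0, 0.599]
wrist_force: [0.4, 0.9, -5.3]
finger_gap: 31.0
finger_force: 60.0
```

play_rows(
  translation=[
    [0.0004,0.0003,-0.0009],
    [0.0007,0.0005,-0.0013],
    [0.0007,0.0005,-0.0013],
  ],
  yaw=[0,0,0],
)

```text
clock: 24.78
eef_pos: [559.0, -46.5, 253.4]
eef_rot: [3.141, -0.0, 0.599]
wrist_force: [-3.4, -2.1, 3.3]
finger_gap: 31.0
finger_force: 60.0
```

play_rows(
  translation=[
    [0.0004,0.0003,-0.0009],
    [0.0007,0.0005,-0.0013],
    [0.0007,0.0005,-0.0013],
  ],
  yaw=[0,0,0],
)

```text
clock: 25.15
eef_pos: [559.8, -45.9, 251.6]
eef_rot: [3.141, -0.0, 0.599]
wrist_force: [-3.9, -3.0, 5.1]
finger_gap: 31.1
finger_force: 60.0
```

```bash
python3 seat.py|head -3
```

```text
25.15 [559.8 -45.9 251.6] [-3.9 -3.   5.1] [-0.55  0.75  0.02]
prof [(88, np.int64(8)), (89, np.int64(5)), (90, np.int64(5)), (91, np.int64(5)), (92, np.int64(1)), (93, np.int64(2)), (94, np.int64(49)), (95, np.int64(125)), (96, np.int64(155)), (97, np.int64(152)), (98, np.int64(108)), (99, np.int64(47)), (100, np.int64(19)), (101, np.int64(14)), (102, np.int64(14)), (103, np.int64(15)), (104, np.int64(14)), (105, np.int64(14)), (106, np.int64(13)), (107, np.int64(10))]
val [(104, np.int64(145)), (105, np.int64(136)), (106, np.int64(114)), (107, np.int64(97)), (108, np.int64(92)), (109, np.int64(92)), (110, np.int64(101)), (111, np.int64(125)), (112, np.int64(143)), (113, np.int64(150)), (114, np.int64(151)), (115, np.int64(152)), (116, np.int64(153)), (117, np.int64(152)), (118, np.int64(147)), (119, np.int64(144)), (120, np.int64(144)), (121, np.int64(146)), (122, np.int64(147)), (123, np.int64(140)), (124, np.int64(113)), (125, np.int64(91)), (126, np.int64(95)), (127, np.int64(94)), (128, np.int64(95)), (129, np.int64(86)), (130, np.int64(85)), (131, np.int64(95)), (132, np.int64(99)), (133, np.int64(127)), (134, np.int64(155)), (135, np.int64(163))]
```

play_rows(
  translation=[
    [0.0005,0.0003,-0.001],
    [0.001,0.0007,-0.002],
    [0.0015,0.001,-0.003],
    [0.002,0.0014,-0.004],
    [0.0025,0.0017,-0.005],
    [0.003,0.002,-0.006],
    [0.0035,0.0024,-0.007],
    [0.0039,0.0027,-0.0076],
    [0.0039,0.0027,-0.0076],
    [0.0039,0.0027,-0.0076],
  ],
  yaw=[0,0,0,0,0,0,0,0,0,0],
)

```text
clock: 26.45
eef_pos: [563.6, -43.4, 244.5]
eef_rot: [3.141, 0.0, 0.599]
wrist_force: [-5.8, -4.5, 9.2]
finger_gap: 30.7
finger_force: 60.0
```

```bash
python3 seat.py; python3 - <<'E'
from gun import *
a=shot('scene');h=cv2.cvtColor(np.array(a['pixels']),cv2.COLOR_RGB2HSV)
# gun tilt from wrist edges: barrel centre columns vs row
w=shot('wrist');g=cv2.cvtColor(np.array(w['pixels']),cv2.COLOR_RGB2HSV).astype(int)
for r in(105,118,140,160,180):
    row=g[r,:,1]; c=323
    l=c
    while row[l]<40 and l>250:l-=1
    q=c
    while row[q]<40 and q<400:q+=1
    print(r,l,q,(l+q)/2)
E
```

```text
26.45 [563.6 -43.4 244.5] [-5.8 -4.5  9.2] [-0.71  1.32 -0.02]
prof [(88, np.int64(7)), (89, np.int64(7)), (90, np.int64(8)), (91, np.int64(6)), (92, np.int64(8)), (93, np.int64(6)), (94, np.int64(6)), (95, np.int64(5)), (96, np.int64(4)), (97, np.int64(2)), (98, np.int64(7)), (99, np.int64(72)), (100, np.int64(136)), (101, np.int64(159)), (102, np.int64(150)), (103, np.int64(101)), (104, np.int64(41)), (105, np.int64(16)), (106, np.int64(14)), (107, np.int64(14))]
val [(104, np.int64(148)), (105, np.int64(146)), (106, np.int64(147)), (107, np.int64(147)), (108, np.int64(148)), (109, np.int64(148)), (110, np.int64(140)), (111, np.int64(120)), (112, np.int64(101)), (113, np.int64(95)), (114, np.int64(94)), (115, np.int64(98)), (116, np.int64(116)), (117, np.int64(138)), (118, np.int64(148)), (119, np.int64(151)), (120, np.int64(152)), (121, np.int64(153)), (122, np.int64(154)), (123, np.int64(152)), (124, np.int64(134)), (125, np.int64(104)), (126, np.int64(89)), (127, np.int64(84)), (128, np.int64(85)), (129, np.int64(96)), (130, np.int64(94)), (131, np.int64(92)), (132, np.int64(87)
[... 247 characters left out ...]
))] G-T along 138.4 perp n -1.2 collar(nozzle end const) row [(0, np.float64(129.2))]
32 hexfar 100.1 mouthrim by depth [(4, np.float64(106.2)), (6, np.float64(105.0)), (7, np.float64(104.4)), (8, np.float64(103.8)), (9, np.float64(103.2)), (10.7, np.float64(102.2))] G-T along 138.4 perp n 1.3 collar(nozzle end const) row [(0, np.float64(127.5))]
33 hexfar 99.8 mouthrim by depth [(4, np.float64(106.3)), (6, np.float64(105.0)), (7, np.float64(104.4)), (8, np.float64(103.8)), (9, np.float64(103.2)), (10.7, np.float64(102.1))] G-T along 138.3 perp n 3.7 collar(nozzle end const) row [(0, np.float64(125.8))]
105 318 328 323.0
118 285 356 320.5
140 301 345 323.0
160 301 400 350.5
180 299 347 323.0
```

play_rows(
  translation=[
    [0.0002,0.0002,-0.0005],
    [0.0002,0.0002,-0.0005],
    [0.0002,0.0002,-0.0005],
    [0.0002,0.0002,-0.0005],
    [0.0002,0.0002,-0.0005],
    [0.0002,0.0002,-0.0005],
    [0.0002,0.0002,-0.0005],
    [0.0002,0.0002,-0.0005],
    [0.0002,0.0002,-0.0005],
    [0.0002,0.0002,-0.0005],
    [0.0002,0.0002,-0.0005],
    [0.0002,0.0002,-0.0005],
  ],
  yaw=[0,0,0,0,0,0,0,0,0,0,0,0],
)

```text
clock: 28.1
eef_pos: [563.8, -43.2, 244.1]
eef_rot: [3.141, -0.0, 0.599]
wrist_force: [-5.7, -4.2, 9.6]
finger_gap: 31.1
finger_force: 60.0
```

play_rows(
  translation=[
    [0,0,0],
    [0,0,0],
    [0,0,0],
    [0,0,0],
    [0,0,0],
    [0,0,0],
    [0,0,0],
    [0,0,0],
  ],
  yaw=[0,0,0,0,0,0,0,0],
)

```text
clock: 29.1
eef_pos: [563.8, -43.2, 244.1]
eef_rot: [3.141, -0.0, 0.599]
wrist_force: [-6.5, -4.6, 9.6]
finger_gap: 31.0
finger_force: 60.0
```

```bash
python3 seat.py|head -2; python3 -c "
from cell import manip
print(manip.sign_off())"
```

```text
29.1 [563.8 -43.2 244.1] [-6.5 -4.6  9.6] [-0.72  1.32  0.05]
prof [(88, np.int64(7)), (89, np.int64(8)), (90, np.int64(7)), (91, np.int64(7)), (92, np.int64(8)), (93, np.int64(6)), (94, np.int64(6)), (95, np.int64(7)), (96, np.int64(6)), (97, np.int64(3)), (98, np.int64(5)), (99, np.int64(45)), (100, np.int64(122)), (101, np.int64(156)), (102, np.int64(157)), (103, np.int64(117)), (104, np.int64(54)), (105, np.int64(21)), (106, np.int64(15)), (107, np.int64(14))]
the job is handed in; nothing more can be done
None
```

I handed the job in at about 29 s with the yoke folded to about 40° and the gun, by the force readings, snapped on the nipple, pushed in about 11–12 of 15 mm at about 16 N and still gripped at 60 N; I pulled the coupler off once to check the snap and refitted it, and sign-off returned no verdict.

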